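# Third hand: hold the hinge against the anvil's sprung stop

## Robot

A 6-joint arm with a two-finger parallel gripper is mounted at the origin on the work surface. World frame = base frame: x ahead of the robot, y to its left, z up, the work surface at z = 0. Lengths are in mm, angles in rad, forces in N, time in s.
With the tool pointing down it reaches from about 300 to 775 mm from the base axis. Payload 14.6 kg.
Tool frame: the origin (TCP) lies on the centre line of the jaws, within the pads' length; the fingertips stand 14 mm ahead of it and the grasp point (between the pads) lies 5 mm behind it (ctrl.nose_length is the distance from the TCP to the fingertips, in mm); z points along the fingers, y is the line along which they close (so a half turn about z gives the same grasp; the last joint's range is limited). The gripper opens to 94 mm and grips with 3 to 60 N. Pads are 16 mm wide; open, the fingers measure 119 mm over their backs; the gripper's body (75 mm by 177 mm) begins 78 mm behind the grasp point.
Start: joints at [-1.268, 0.3, 1.521, -0, 1.321, -0.067], TCP at [198.778, -512.812, 219.446] pointing down, gripper open.
Joint ranges: [-3.03, 3.03], [-0.79, 2.21], [0.23, 2.52], [-1.04, 4.18], [0, 3.07], [-2.55, 2.55]. Speed limits (rad/s): [2.22, 2.22, 2.57, 3.14, 3.14, 3.14].

## Interface

Orientations are given as a unit quaternion [w, x, y, z].
In Python, from station import ctrl, imaging, workorder gives the robot as it stands. The module is installed in compiled form; this text tells all that it offers.
- The arm moves only by the tool servo_tool, never from a script. Its argument "commands" is a list that holds one entry, the list of rows, each a list of 5 numbers: the finger opening in m, from 0 to 0.094, then the shift along the tool's x, y, z in m, then the turn about the tool's z in rad. In form: [[[hand, x, y, z, turn], ...]]. A call has 1 to 8 rows; each row shifts and turns the commanded pose from where the row before left it, along the tool's axes as they then stand; what a row does not reach is not made up. A row lasts 1/8 s, in which the tool goes at most 62.5 mm and 10.7 degrees, less where a joint would pass 70% of its speed; a pose out of reach is approached as far as the arm can. A call with a gripper value outside its range is refused whole. The fingers move at their own pace and stop on an object; "squeeze" is the grip in N (left out, the last holds). Time passes only in rows, so rows that do not move let the fingers close. It gives the time, the measured TCP pose, the force, the opening and the grip force at its end, in the units of the state.
- ctrl.sense(): the state, without advancing time (a new reading comes with each control period).
- imaging.snapshot(name): name is "side" or "top"; returns a dict with "image" (480x640x3 uint8, red, green, blue), "depth" (480x640 float32, mm along the optical axis (not along the pixel's ray), 0 where there is no reading), "intrinsics" (3x3 intrinsics, pixels), "cam_to_world" (4x4, takes a point from camera to world coordinates). Camera axes: x right, y down, z forward; pixel columns grow to the right and rows downward; lengths in mm; the calibration is good to about 2 mm. A picture is of the moment at which its call begins.
- workorder.job_done(): hands the job in; it is judged then, once.
The state is a dict: "t": time; "joints": joint angles; "qd": joint speeds; "joint_efforts": joint torques, N m; "ee_pos": TCP position; "ee_rot": TCP orientation; "force": force on the tool from outside, world axes, zero at the start; "wrist_torque": the same for the moment, N m; "width": finger opening in mm; "gripper_force": force on a finger pad.
Only numpy, scipy, OpenCV 4.12 (cv2) and the standard library are available. Lean on these libraries where they do the work, as an engineer would, in place of code of your own. Each camera call takes 0.05 s, during which the arm holds its last target. There are 200 camera calls.

## Task

Lay the thick grey hinge, the one with the proud pin, flat on top of the anvil, its plain end square against the middle of the sprung stop plate and the pin pointing away from the stop. Keep it pressed steadily so that the plate stays pushed in about half of its 24 mm travel (about 10 N), never right to its end, and finish while still holding it there with the gripper so that I can tap the pin home. Leave everything else on the bench where it is.

Things in the scene. Friction and masses are not known exactly. Their poses are not given: they have to be found in the camera images.
- hinge: the thick grey butt hinge, loose, 0.2 to 0.4 kg, folded shut, lying flat: 84 mm long (its y axis), 44 mm wide (x), 12 mm thick (z). Origin: centre of its underside. A round 12 mm knuckle runs along its -x long side; the -x and +x long sides can be gripped. A bare 8 mm pin stands 14 mm out of the knuckle at the -y end; the +y end is plain and flat.
- hinge_end (a point): centre of the hinge's plain flat end (the end without the pin), 42 mm along +y from the hinge's origin, 6 mm above its underside
- hinge_pin (a point): tip of the proud pin, at the other end: 16 mm to -x, 56 mm to -y of the hinge's origin, 6 mm above its underside
- anvil: steel bench anvil, fixed to the bench, 82 mm high. Origin: centre of its foot, at bench height. Its y axis runs along its length, z up; a short horn (60 mm) stands out at the -y end and the sprung stop is at the +y end. The flat top face is 78 mm wide (x from -39 to 39) and clear from y = -85 to the stop plate at y = 62.
- anvil_face (a point): point on the anvil's top face, 82 mm straight above the anvil's origin; axes as the anvil's
- stop_face (a point): centre of the stop plate's flat front, which looks along the anvil's -y; it moves with the plate. The plate is upright, 60 mm wide (x), its top 30 mm above the anvil face, 8 mm thick, centred on the anvil's width; when out, this point is 62 mm to +y of anvil_face and 15.5 mm above it. Behind it a fixed bracket, 36 mm high above the face, with a gap of 24 mm when the plate is fully out.
- stop (a joint): how far the stop plate is pushed in along the anvil's +y, m: 0 fully out, 0.024 against its end. A spring of 0.8 N per mm pushes it out (0.012 means about 9.6 N).
- small_hinge: the other, smaller hinge lying open and flat, 60 x 50 mm, 4 mm thick (8 mm at its knuckle), no proud pin; a bystander. Origin: centre of its underside.
- hammer: hammer with white nylon head, lying, about 270 mm long, a bystander. Origin: underside, near the middle.
- punch: stainless pin punch, lying, 120 mm long, 11 mm thick, a bystander. Origin: underside, near the middle.
- caddy: two-level clear plastic screw caddy, 110 x 170 x 97 mm, a bystander. Origin: centre of its underside.
- tea_glass: empty tea glass, 54 mm across, 85 mm high, a bystander. Origin: centre of its underside.
- screw_tin: closed metal tin, 70 mm across, 60 mm high, a bystander. Origin: centre of its underside.
- oil_bottle: white oil bottle with black cap, 44 mm across, 120 mm high, a bystander. Origin: centre of its underside.
Mind the look-alikes: they are no part of the job. Leave any orange look-alike of the hinge alone.

How it is judged (in metres and radians):
On the way:
1. the hinge is lifted off the bench (height (world z) of hinge above 0.05 m), for 0.1 s.
At the end, for the whole second after the job is handed in: Through the last second the fingers bear on the hinge (over 3 N), the stop plate stays 8 to 16 mm in (6.4 to 12.8 N), still; plain end within 4 mm of it, centred within 12 mm, square within 0.08 rad, flat on the anvil face (4 mm high, 3 mm low, 0.07 rad), pin away from the stop (value of joint stop between 0.008 and 0.016 m and velocity of joint stop between -0.004 and 0.004 m/s and y of hinge_end in the frame of stop_face between -0.004 and 0.004 m and x of hinge in the frame of anvil_face between -0.012 and 0.012 m and z of hinge in the frame of anvil_face between -0.003 and 0.004 m and y of hinge_pin in the frame of anvil_face below 0 m and angle between the y axis of hinge and the y axis of anvil, either way round below 0.08 rad and angle between hinge's own z axis and vertical below 0.07 rad and linear speed of hinge below 0.01 m/s and contact force between the fingers and hinge above 3 N); the arm keeps its last pose, push and grip.
It fails at once if the stop plate is driven right to its end (value of joint stop above 0.0225 m).
It fails at once if a bystander is pushed away by over 3 cm or tipped over (distance of any of small_hinge, hammer, punch, caddy, tea_glass, screw_tin, oil_bottle from where it was at the start of the episode above 0.03 m or angle between any of small_hinge, hammer, punch, caddy, tea_glass, screw_tin, oil_bottle's own z axis and vertical above 0.5 rad).
It also fails if it takes over 51 s, if anything falls off the work surface, if the arm or the gripper's body presses on something with over 40 N, if the wrist force passes 120 N, or if a joint passes its speed limit or range.

## Working session

There is one attempt and no reset: what is moved stays moved. The work goes in short steps, Python scripts to look and compute and a tool call to move; the robot and the scene stay as the last step left them, time stands still between calls to the robot, and variables do not carry over. Pictures are saved under pics/ and viewed, at most 10 in all, crops included, and the job is handed in when it is done.

Besides the shell and the picture viewer there is one more tool, called as a command line: name --argument value ..., lists and objects as JSON in quotes. servo_tool: Moves the arm, as the interface text tells. Its arguments: {"type":"object","properties":{"commands":{"type":"array","items":{"type":"array","items":{"type":"array","items":{"type":"number"}}}},"squeeze":{"type":"number"}},"required":["commands"]}

```bash
mkdir -p pics; cat > h.py <<'E'
import numpy as np, cv2
from station import ctrl, imaging, workorder
def snap(n):
    s=imaging.snapshot(n); return s
def save(s,f): cv2.imwrite('pics/'+f,cv2.cvtColor(s['image'],cv2.COLOR_RGB2BGR))
def cloud(s):
    K=s['intrinsics'];T=np.array(s['cam_to_world']);d=s['depth']
    v,u=np.mgrid[0:480,0:640]
    P=np.stack([(u-K[0][2])/K[0][0]*d,(v-K[1][2])/K[1][1]*d,d],-1)
    W=P@T[:3,:3].T+T[:3,3]; W[d==0]=np.nan; return W
def ray(s,u,v,z):
    K=np.array(s['intrinsics']);T=np.array(s['cam_to_world'])
    r=T[:3,:3]@np.linalg.solve(K,[u,v,1.]);o=T[:3,3]
    return o+r*(z-o[2])/r[2]
E
python3 - <<'E'
from h import *
import pickle
print(ctrl.sense())
for n in('top','side'):
    s=snap(n);save(s,n+'0.png');pickle.dump(s,open(n+'0.pkl','wb'));print(n,np.array(s['cam_to_world']).round(3).tolist(),s['intrinsics'])
E
```

```text
{'t': 0.0, 'joints': array([-1.26760382e+00,  3.00483037e-01,  1.52154579e+00,  2.95974713e-06,
        1.32069845e+00, -6.66154793e-02]), 'qd': array([-1.27720960e-03, -1.09885604e-03, -5.96496254e-04, -1.87874006e-03,
        2.77196313e-06,  2.28354369e-03]), 'joint_efforts': array([ 2.07785175e-03, -5.31804764e+01, -3.52732122e+01,  7.09599629e-02,
        2.44526449e-02, -9.20318575e-05]), 'ee_pos': array([ 198.71055242, -512.59998238,  218.89470218]), 'ee_rot': array([-5.63516987e-04,  9.82953816e-01,  1.83851772e-01, -6.55265184e-05]), 'force': array([ 0.46219017, -0.16087495,  0.55649896]), 'wrist_torque': array([0.02755771, 0.02955816, 0.00428926]), 'gripper_force': 0.0, 'width': 93.96567157064283}
top [[-0.017, -0.984, 0.176, 362.878], [-1.0, 0.015, -0.012, -90.561], [0.009, -0.176, -0.984, 1116.703], [0.0, 0.0, 0.0, 1.0]] [[458.67750396   0.         324.96807142]
 [  0.         458.67750396 241.80534951]
 [  0.           0.           1.        ]]
side [[-0.838, -0.417, 0.351, 99.404], [-0.545, 0.646, -0.535, 563.211], [-0.003, -0.64, -0.769, 1048.049], [0.0, 0.0, 0.0, 1.0]] [[614.5624222    0.         318.76622624]
 [  0.         614.5624222  237.39343306]
 [  0.           0.           1.        ]]
```

View pics/top0.png

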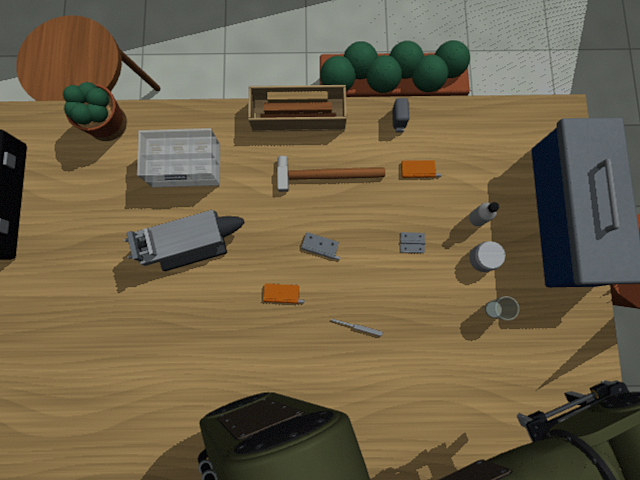

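View pics/side0.png

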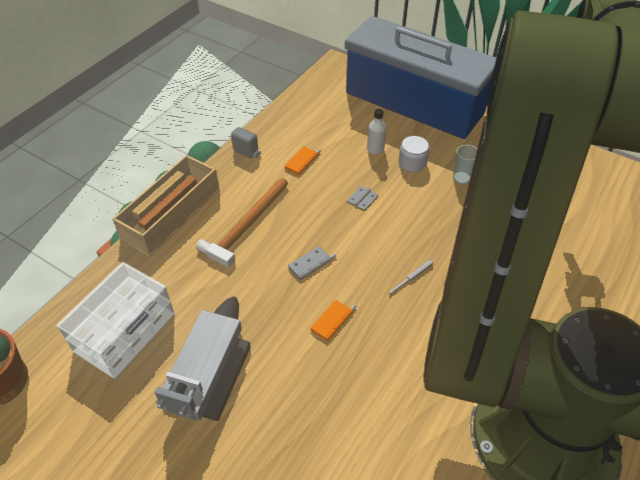

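The top view shows the grey hinge at about (321,246), with its pin at the lower right (338,258). The anvil is at about (180,240), with its stop at the left end (135,248) and its horn to the right. The side view shows the hinge at about (311,263), with its pin at (333,256), and the anvil at about (205,360).

```bash
cat > m.py <<'E'
from h import *
import pickle
def rect(P):
    c,(w,h),a=cv2.minAreaRect(P[:,:2].astype(np.float32)); return np.round(c,1),round(w,1),round(h,1),round(a,2)
for n,hb,ab in(('top',(295,230,345,265),(115,205,250,275)),('side',(283,240,340,285),(150,290,255,425))):
    s=pickle.load(open(n+'0.pkl','rb'));W=cloud(s);hsv=cv2.cvtColor(s['image'],cv2.COLOR_RGB2HSV)
    g=(hsv[...,1]<60)&(hsv[...,2]>60)
    m=np.zeros_like(g);m[hb[1]:hb[3],hb[0]:hb[2]]=1;m&=g
    nl,lab,st,_=cv2.connectedComponentsWithStats(m.astype(np.uint8));k=1+st[1:,4].argmax();m=lab==k
    P=W[m];P=P[np.isfinite(P[:,0])];print(n,'hinge px',st[k].tolist(),'z pct',np.nanpercentile(P[:,2],[5,25,50,75,95]).round(1))
    v,u=np.nonzero(m);R=np.array([ray(s,a,b,10.) for a,b in zip(u,v)])
    # plates only: opening removes pin
    mo=cv2.morphologyEx(m.astype(np.uint8),cv2.MORPH_OPEN,np.ones((7,7)))
    v2,u2=np.nonzero(mo);R2=np.array([ray(s,a,b,10.) for a,b in zip(u2,v2)])
    print(' ray rect all',rect(R),'opened',rect(R2)); 
    c=R2.mean(0);d=np.linalg.norm(R[:,:2]-c[:2],axis=1);print(' pin tip far pt',R[d.argmax()].round(1))
    a=np.zeros_like(g);a[ab[1]:ab[3],ab[0]:ab[2]]=1
    A=a&(abs(W[...,2]-82)<5);P=W[A];print(' anvil z',np.median(P[:,2]).round(1),'rect',rect(P),len(P))
    # largest comp
    B=a&(W[...,2]>98);P=W[B];print(' stop parts',len(P),rect(P),np.percentile(P[:,2],[5,50,95]).round(1))
    np.save(n+'_stop.npy',P)
E
python3 m.py
```

```text
top hinge px [301, 232, 39, 28, 602] z pct [ 6.9  9.3 10.7 12.1 14.1]
 ray rect all (array([552. , -96.8]), 98.1, 42.7, 71.74) opened (array([554. , -90.8]), 83.6, 42.6, 71.58)
 pin tip far pt [ 517.6 -137.1   10. ]
 anvil z 80.7 rect (array([569.7, 228.8]), 79.1, 209.8, 15.86) 2339
 stop parts 501 (array([544.4, 315.5]), 63.5, 58.6, 15.63) [ 98.8 109.7 118.5]
side hinge px [288, 247, 48, 33, 724] z pct [ 6.7 10.1 11.6 13.1 15.3]
 ray rect all (array([550.3, -97.3]), 99.7, 46.2, 71.45) opened (array([552.3, -91.1]), 86.4, 46.2, 71.45)
 pin tip far pt [ 518.3 -139.2   10. ]
 anvil z 82.1 rect (array([613.4, 240.3]), 172.5, 212.6, 15.93) 3437
 stop parts 980 (array([609.5, 247.4]), 74.3, 262.1, 45.53) [ 99.2 109.7 119.4]
```

servo_tool --commands '[[[0.07,0,0,0,-0.176],[0.07,0,0,0,-0.176],[0.07,0,0,0,-0.176],[0.07,0,0,0,-0.176],[0.07,0,0,0,-0.176],[0.07,0.043,0.017,0,0],[0.07,0.043,0.017,0,0],[0.07,0.043,0.017,0,0]]]' --squeeze 50

```text
t: 1.1
ee_pos: [288.5, -405.2, 219.2]
ee_rot: [-0.0, 0.811, 0.585, 0.0]
force: [0.5, 0.3, 0.3]
width: 70.2
gripper_force: 0.0
```

```bash
cat > a.py <<'E'
from h import *
import pickle
th=np.radians(15.86);X=np.array([np.cos(th),np.sin(th)]);Y=np.array([-np.sin(th),np.cos(th)]);O=np.array([569.3,227.7])
for n,ab in(('top',(115,205,250,275)),('side',(150,290,255,425))):
    s=pickle.load(open(n+'0.pkl','rb'));W=cloud(s)[ab[1]:ab[3],ab[0]:ab[2]].reshape(-1,3)
    x=(W[:,:2]-O)@X;y=(W[:,:2]-O)@Y;z=W[:,2]
    k=(abs(x)<60)&(abs(y)<160)
    for a,b in((-160,-145),(-145,-130),(-130,-115),(-115,-100),(-100,-90),(-90,-80),(-80,-60),(-60,0),(0,50),(50,55),(55,60),(60,65),(65,70),(70,75),(75,80),(80,85),(85,90),(90,95),(95,100),(100,110),(110,120),(120,130)):
        q=k&(y>a)&(y<=b)&(z>72); 
        if q.sum()>4: print(n,a,b,q.sum(),'z',np.percentile(z[q],[10,50,90]).round(0),'x',np.percentile(x[q],[2,98]).round(0))
E
python3 a.py
```

```text
top -130 -115 5 z [72. 72. 74.] x [1. 6.]
top -115 -100 38 z [73. 74. 76.] x [-10.  11.]
top -100 -90 47 z [72. 75. 77.] x [-14.  15.]
top -90 -80 106 z [74. 79. 83.] x [-37.  35.]
top -80 -60 292 z [78. 81. 83.] x [-38.  37.]
top -60 0 879 z [78. 81. 83.] x [-38.  38.]
top 0 50 747 z [78. 81. 83.] x [-38.  38.]
top 50 55 75 z [79. 81. 83.] x [-36.  36.]
top 55 60 76 z [78. 81. 83.] x [-38.  38.]
top 60 65 183 z [ 79.  92. 111.] x [-34.  34.]
top 65 70 80 z [ 81. 110. 112.] x [-36.  36.]
top 70 75 31 z [ 78. 102. 111.] x [-37.  33.]
top 75 80 48 z [ 79.  98. 103.] x [-38.  23.]
top 80 85 74 z [ 79.  83. 102.] x [-38.  36.]
top 85 90 75 z [ 79.  85. 102.] x [-36.  37.]
top 90 95 117 z [ 80.  94. 113.] x [-37.  37.]
top 95 100 150 z [ 83. 110. 118.] x [-37.  34.]
top 100 110 101 z [ 85. 116. 119.] x [-35.  32.]
top 110 120 25 z [ 96.  99. 102.] x [-22.  25.]
side -130 -115 10 z [73. 73. 74.] x [-8.  6.]
side -115 -100 66 z [73. 74. 77.] x [-14.   9.]
side -100 -90 64 z [73. 76. 79.] x [-17.  13.]
side -90 -80 112 z [77. 81. 84.] x [-38.  36.]
side -80 -60 403 z [79. 82. 85.] x [-39.  36.]
side -60 0 1308 z [79. 82. 84.] x [-39.  36.]
side 0 50 1166 z [80. 82. 84.] x [-39.  37.]
side 50 55 37 z [80. 82. 84.] x [-39. -13.]
side 55 60 26 z [78. 81. 85.] x [-39. -25.]
side 60 65 96 z [ 80. 111. 113.] x [-39.  37.]
side 65 70 269 z [ 83. 105. 113.] x [-38.  35.]
side 70 75 149 z [ 80.  86. 106.] x [-38.  36.]
side 75 80 129 z [ 80.  84. 104.] x [-38.  36.]
side 80 85 101 z [ 80.  99. 105.] x [-39.  21.]
side 85 90 57 z [ 80.  85. 104.] x [-39.  20.]
side 90 95 47 z [ 79.  93. 118.] x [-39.  29.]
side 95 100 146 z [ 83. 118. 120.] x [-39.  30.]
side 100 110 505 z [ 79. 103. 118.] x [-36.  31.]
side 110 120 64 z [ 97. 101. 103.] x [-23.  23.]
```

servo_tool --commands '[[[0.07,0.0475,0.019,0,0],[0.07,0.0475,0.019,0,0],[0.07,0.0475,0.019,0,0],[0.07,0.0475,0.019,0,0],[0.07,0.0475,0.019,0,0],[0.07,0.0475,0.019,0,0],[0.07,0.0475,0.019,0,0],[0.07,0.0,0.0,0.06,0]]]'

```text
t: 2.1
ee_pos: [522.2, -131.0, 161.5]
ee_rot: [0.003, 0.81, 0.586, 0.002]
force: [1.1, -0.3, -1.1]
width: 69.9
gripper_force: 0.0
```

servo_tool --commands '[[[0.07,0.048,0.017,0,0],[0.07,0,0,0.05,0],[0.07,0,0,0.04,0],[0.07,0,0,0,0],[0.07,0,0,0,0]]]'

```text
t: 2.72
ee_pos: [551.0, -93.0, 71.0]
ee_rot: [0.001, 0.811, 0.585, 0.001]
force: [1.0, -0.7, 0.9]
width: 69.9
gripper_force: 0.0
```

```bash
python3 - <<'E'
from h import *
st=ctrl.sense();print(st['ee_pos'],st['ee_rot'],st['joints'])
s=snap('side');i=s['image'][180:330,220:420];cv2.imwrite('pics/near.png',cv2.resize(i[...,::-1],None,fx=4,fy=4,interpolation=cv2.INTER_CUBIC))
E
```

```text
[550.95428163 -92.99181882  71.02167179] [6.17735254e-04 8.11072128e-01 5.84945566e-01 5.54036544e-04] [-2.32771594e-01  4.83598368e-01  1.63811137e+00  3.48578161e-05
  1.01822359e+00  8.83800797e-02]
```

View pics/near.png

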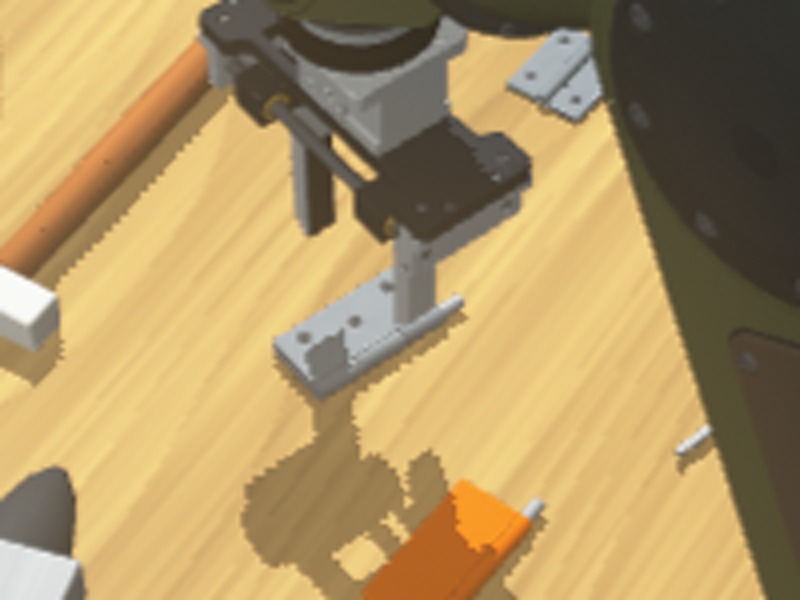

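The close-up shows the fingers straddling the hinge across its width, with the pin at (460,300) on the side away from the anvil. I'm lowering and closing now.

servo_tool --commands '[[[0.07,0.0025,0.0015,0.025,0],[0.07,0,0,0.02,0],[0.07,0,0,0.009,0],[0.07,0,0,0,0],[0.03,0,0,0,0],[0.03,0,0,0,0],[0.03,0,0,0,0],[0.03,0,0,0,0]]]' --squeeze 50

```text
t: 3.78
ee_pos: [552.8, -90.9, 15.9]
ee_rot: [0.0, 0.811, 0.585, 0.0]
force: [-0.2, -0.3, 3.9]
width: 43.2
gripper_force: 50.0
```

servo_tool --commands '[[[0.03,0,0,-0.03,0],[0.03,0,0,-0.04,0],[0.03,0,0,-0.04,0],[0.03,0,0,-0.04,0],[0.03,0,0,0,-0.15],[0.03,0,0,0,-0.15],[0.03,0,0,0,-0.15],[0.03,0,0,0,-0.15]]]'

```text
t: 4.78
ee_pos: [552.2, -90.8, 165.1]
ee_rot: [-0.0, 0.6, 0.8, -0.0]
force: [0.6, 0.1, -2.1]
width: 42.9
gripper_force: 50.0
```

```bash
cat > t.py <<'E'
from h import *
# tool pose in the anvil frame
def anv(O=(568.8,227.5),th=15.86):
    st=ctrl.sense();p=st['ee_pos'];w,x,y,z=st['ee_rot'];th=np.radians(th)
    X=np.array([np.cos(th),np.sin(th)]);Y=np.array([-np.sin(th),np.cos(th)])
    yaw=np.degrees(2*np.arctan2(y,x))-90-np.degrees(th)
    d=p[:2]-O;print('t',st['t'],'anvil x,y',(d@X).round(2),(d@Y).round(2),'z',p[2].round(2),'yaw err deg',yaw.round(2),'F',np.round(st['force'],1),'w',round(st['width'],1),st['gripper_force'])
if __name__=='__main__': anv()
E
python3 t.py
```

```text
t 4.775 anvil x,y -102.94 -301.64 z 165.07 yaw err deg 0.41 F [ 0.6  0.1 -2.1] w 42.9 49.99742388725281
```

servo_tool --commands '[[[0.03,0.043,0.0147,0,0],[0.03,0.043,0.0147,0,0],[0.03,0.043,0.0147,0,0],[0.03,0.043,0.0147,0,0],[0.03,0.043,0.0147,0,0],[0.03,0.043,0.0147,0,0],[0.03,0.04,0.0147,0,0],[0.03,0,0,0.03,0]]]'

```text
t: 5.78
ee_pos: [569.7, 226.9, 136.4]
ee_rot: [0.001, 0.601, 0.8, 0.001]
force: [0.2, -0.7, -2.8]
width: 43.0
gripper_force: 50.0
```

servo_tool --commands '[[[0.03,0,0,0,0],[0.03,0,0,0,0]]]'

```text
t: 6.02
ee_pos: [569.6, 223.6, 136.3]
ee_rot: [0.0, 0.602, 0.798, 0.0]
force: [-0.2, -0.6, -1.7]
width: 43.1
gripper_force: 50.0
```

```bash
python3 - <<'E'
from h import *
from t import anv
import pickle
anv()
s=snap('side');save(s,'x.png');pickle.dump(s,open('side1.pkl','wb'));i=s['image'][280:430,130:330];cv2.imwrite('pics/near2.png',cv2.resize(i[...,::-1],None,fx=4,fy=4,interpolation=cv2.INTER_CUBIC))
s=snap('top');pickle.dump(s,open('top1.pkl','wb'));i=s['image'][180:300,90:250];cv2.imwrite('pics/near3.png',cv2.resize(i[...,::-1],None,fx=5,fy=5,interpolation=cv2.INTER_CUBIC))
E
```

```text
t 6.025 anvil x,y -0.28 -3.97 z 136.26 yaw err deg 0.09 F [-0.2 -0.6 -1.7] w 43.1 49.998688101768494
```

View pics/near2.png

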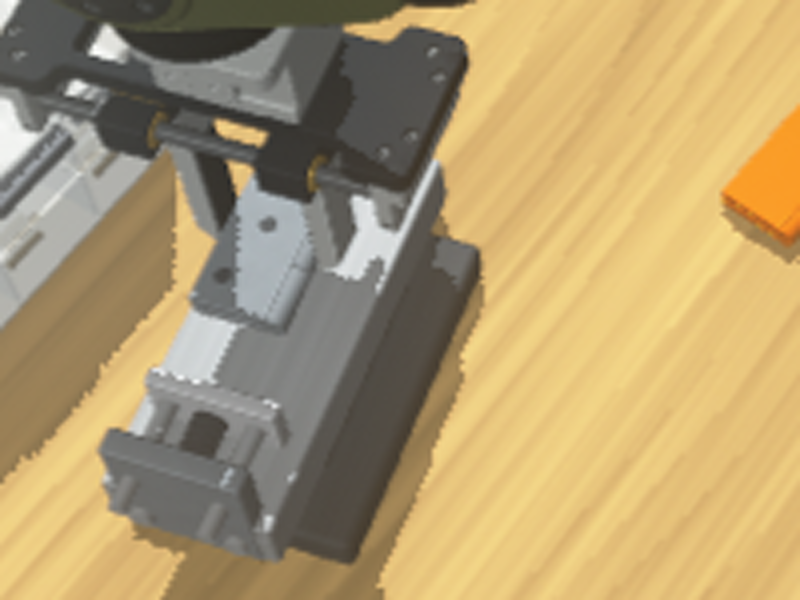

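View pics/near3.png

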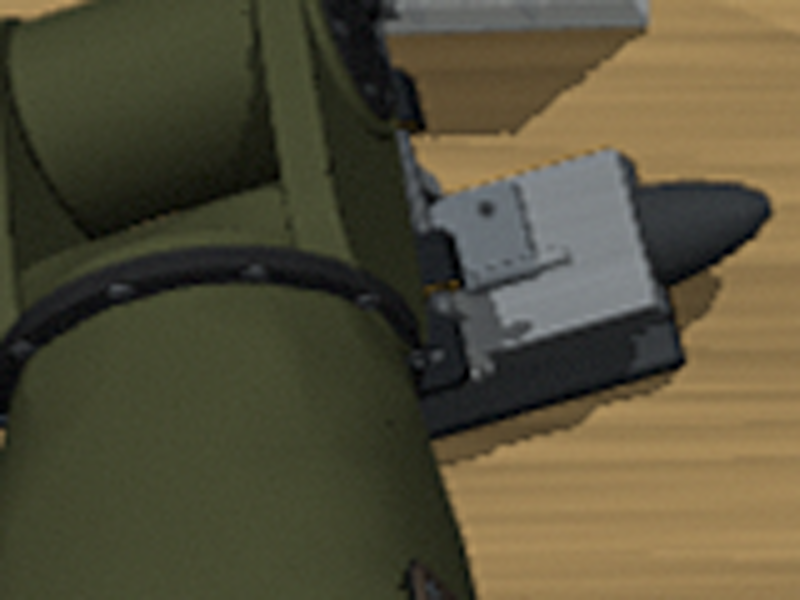

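The side crop shows the hinge held level above the anvil, its plain end at about (240,320) facing the stop plate at (150–285, 375–405). In the top crop the pin, at (570,255), points to the horn. Next I check tilt and gap from depth.

```bash
cat > q.py <<'E'
from h import *
from t import anv
def af(s,O=(568.8,227.5),th=15.86):
    th=np.radians(th);R=np.array([[np.cos(th),-np.sin(th)],[np.sin(th),np.cos(th)]])
    W=cloud(s).reshape(-1,3);return np.c_[(W[:,:2]-O)@R,W[:,2]]
def meas(s,zt,ylo,yhi):
    A=af(s)
    # hinge top plate
    k=(abs(A[:,2]-zt)<5)&(abs(A[:,0])<20)&(A[:,1]>ylo)&(A[:,1]<yhi);P=A[k]
    if len(P)>30:
        m=np.ones(len(P),bool)
        for _ in range(4):
            c=np.linalg.lstsq(np.c_[P[m,:2],np.ones(m.sum())],P[m,2],rcond=None)[0];r=P[:,2]-np.c_[P[:,:2],np.ones(len(P))]@c;m=abs(r)<3
        print('hinge top n',len(P),'z',np.median(P[m,2]).round(1),'slopes x,y',c[:2].round(3),'y pct98',np.percentile(P[m,1],[2,98]).round(1),'x',np.percentile(P[m,0],[2,98]).round(1))
    k=(A[:,2]>107)&(A[:,2]<115)&(abs(A[:,0])<28)&(A[:,1]>50)&(A[:,1]<92);P=A[k]
    print('plate top n',len(P),'y pct',np.percentile(P[:,1],[3,10,50,90,97]).round(1))
E
python3 - <<'E'
from q import *
import pickle
s0=pickle.load(open('side0.pkl','rb'));s1=pickle.load(open('side1.pkl','rb'))
meas(s0,82,20,50);meas(s1,134,0,45)
A=af(s1);k=(A[:,2]>118)&(A[:,2]<145)&(abs(A[:,0])<30)&(A[:,1]>15)&(A[:,1]<60);P=A[k];print(len(P),np.percentile(P,[2,25,50,75,98],axis=0).round(1).tolist())
E
```

```text
hinge top n 345 z 82.3 slopes x,y [ 0.008 -0.003] y pct98 [20.6 49.1] x [-19.1  18.8]
plate top n 176 y pct [61.6 62.6 66.9 69.8 73.5]
hinge top n 477 z 132.4 slopes x,y [0.017 0.   ] y pct98 [ 0.6 37.4] x [-19.2  19.2]
plate top n 167 y pct [61.5 62.6 66.9 69.6 73.3]
383 [[-22.0, 15.8, 121.9], [-13.2, 22.0, 130.3], [-1.9, 28.4, 132.0], [9.7, 34.8, 133.4], [19.7, 37.8, 135.7]]
```

servo_tool --commands '[[[0.03,0,0,0.02,0],[0.03,0,0,0.012,0],[0.03,0,0,0.004,0],[0.03,0,0,0.001,0],[0.03,0,0,0,0],[0.03,0,0,0,0]]]'

```text
t: 6.88
ee_pos: [569.5, 224.0, 98.9]
ee_rot: [0.0, 0.602, 0.799, 0.0]
force: [0.2, 0.3, -2.1]
width: 43.1
gripper_force: 50.0
```

```bash
python3 t.py
```

```text
t 6.875 anvil x,y -0.26 -3.53 z 98.9 yaw err deg 0.13 F [ 0.2  0.3 -2.1] w 43.1 49.99865233898163
```

servo_tool --commands '[[[0.03,0,0,0.0005,0],[0.03,0,0,0.0005,0],[0.03,0.008,0,0,0],[0.03,0.008,0,0,0],[0.03,0.004,0,0,0],[0.03,0.001,0,0,0],[0.03,0,0,0,0],[0.03,0,0,0,0]]]'

```text
t: 7.88
ee_pos: [563.7, 244.4, 97.9]
ee_rot: [0.0, 0.602, 0.799, 0.0]
force: [1.6, -3.4, 6.5]
width: 42.8
gripper_force: 50.0
```

```bash
python3 t.py
```

```text
t 7.875 anvil x,y -0.26 17.64 z 97.85 yaw err deg 0.13 F [ 1.6 -3.4  6.5] w 42.8 50.00164210796356
```

servo_tool --commands '[[[0.03,0,0,-0.0005,0],[0.03,0.002,0,0,0],[0.03,0.002,0,0,0],[0.03,0.002,0,0,0],[0.03,0.001,0,0,0],[0.03,0.001,0,0,0],[0.03,0,0,0,0],[0.03,0,0,0,0]]]'

```text
t: 8.88
ee_pos: [561.3, 251.6, 97.9]
ee_rot: [0.0, 0.602, 0.799, -0.0]
force: [1.3, -4.4, 2.5]
width: 43.1
gripper_force: 50.0
```

```bash
python3 - <<'E'
from q import *
anv();meas(snap('side'),94,20,66)
E
```

```text
t 8.875 anvil x,y -0.6 25.19 z 97.86 yaw err deg 0.12 F [ 1.3 -4.4  2.5] w 43.1 50.00235199928284
hinge top n 469 z 94.1 slopes x,y [-0.002 -0.   ] y pct98 [20.8 58.2] x [-19.1  19.2]
plate top n 178 y pct [66.6 67.4 71.6 74.5 81.4]
```

servo_tool --commands '[[[0.03,0.002,0,0,0],[0.03,0.002,0,0,0],[0.03,0.002,0,0,0],[0.03,0.001,0,0,0],[0.03,0,0,0,0],[0.03,0,0,0,0],[0.03,0,0,0,0]]]'

```text
t: 9.8
ee_pos: [559.7, 257.6, 97.9]
ee_rot: [0.001, 0.602, 0.798, -0.001]
force: [2.7, -11.2, 2.4]
width: 43.3
gripper_force: 50.0
```

```bash
python3 - <<'E'
from q import *
anv();s=snap('side');meas(s,94,20,72);i=s['image'][280:430,130:330];cv2.imwrite('pics/near4.png',cv2.resize(i[...,::-1],None,fx=4,fy=4,interpolation=cv2.INTER_CUBIC))
E
```

```text
t 9.8 anvil x,y -0.58 31.42 z 97.9 yaw err deg 0.1 F [  2.7 -11.2   2.4] w 43.3 50.00399887561798
hinge top n 521 z 94.1 slopes x,y [0.011 0.008] y pct98 [22.7 64.8] x [-18.7  19.3]
plate top n 166 y pct [72.5 73.6 77.6 80.8 81.2]
```

View pics/near4.png

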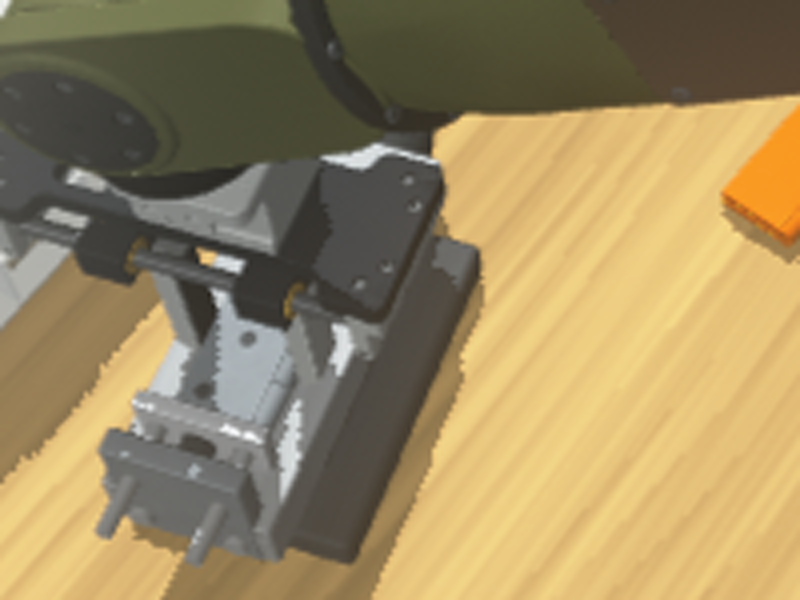

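The crop shows the hinge flat and square against the plate, which is pushed in about 11 mm, with the guide rods standing out behind the bracket. I'm adding 1 mm and letting it settle.

servo_tool --commands '[[[0.03,0.001,0,0,0],[0.03,0,0,0,0],[0.03,0,0,0,0],[0.03,0,0,0,0],[0.03,0,0,0,0],[0.03,0,0,0,0],[0.03,0,0,0,0],[0.03,0,0,0,0]]]'

```text
t: 10.85
ee_pos: [559.4, 258.4, 97.9]
ee_rot: [0.001, 0.602, 0.798, -0.001]
force: [2.5, -12.0, 3.4]
width: 42.8
gripper_force: 50.0
```

```bash
python3 - <<'E'
from q import *
for _ in range(4):
    s=snap('side');anv()
    meas(s,94,20,72)
E
```

```text
t 10.9 anvil x,y -0.62 32.24 z 97.85 yaw err deg 0.1 F [  1.9 -11.9   2.3] w 43.1 50.00448524951935
hinge top n 519 z 94.0 slopes x,y [-0.004 -0.003] y pct98 [23.6 65.1] x [-18.7  19.1]
plate top n 172 y pct [73.7 74.3 78.3 81.4 82. ]
t 10.95 anvil x,y -0.6 32.25 z 97.86 yaw err deg 0.09 F [  3.2 -11.2   2. ] w 43.0 50.004571080207825
hinge top n 529 z 94.2 slopes x,y [-0.     0.016] y pct98 [23.2 65.3] x [-18.8  19.2]
plate top n 178 y pct [73.5 74.6 78.2 81.4 82. ]
t 11.0 anvil x,y -0.6 32.24 z 97.88 yaw err deg 0.1 F [  2.6 -12.    2.8] w 43.1 50.004554986953735
hinge top n 518 z 94.2 slopes x,y [0.013 0.009] y pct98 [23.5 65.4] x [-18.6  19.3]
plate top n 170 y pct [73.4 74.6 78.2 81.1 81.6]
t 11.05 anvil x,y -0.6 32.24 z 97.87 yaw err deg 0.1 F [  2.8 -11.2   2.5] w 43.2 50.004428029060364
hinge top n 521 z 94.1 slopes x,y [0.015 0.02 ] y pct98 [23.6 65.3] x [-18.7  19.1]
plate top n 172 y pct [73.5 74.6 78.3 81.4 81.9]
```

```bash
python3 -c "
from h import *
print(workorder.job_done())"
```

```text
the job is handed in; nothing more can be done
None
```

The job is handed in. The gripper is still holding the hinge flat on the anvil, square against the stop with the pin pointing away, and the plate is steady about 12 mm in (about 9.5 N from the spring). I didn't re-check the other bench items at the end, but saw no contact with them.

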